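# Sweep a tilting display stand clear, raise it to its clip and hold it

### The arm

A 6-joint arm with a two-finger parallel gripper is mounted at the origin on a cart in front of the work surface, level with it; the furniture and walls round the work are solid. World frame = base frame: x ahead of the robot, y to its left, z up, the work surface at z = 0. Lengths are in m, angles in rad, forces in N, time in s.
With the tool pointing down it reaches from about 0.35 to 0.975 m from the base axis. Payload 7.1 kg.
Tool frame: the origin (TCP) lies midway between the tips of the shut fingers; the grasp point (between the pads) lies 19 mm behind it; z points along the fingers, y is the line along which they close (so a half turn about z gives the same grasp; the last joint's range is limited). The gripper opens to 88 mm and grips with 3 to 60 N. Pads are 20 mm wide; open, the fingers measure 115 mm over their backs; the gripper's body (75 mm by 178 mm) begins 61 mm behind the grasp point.
Start: joints at [-1.242, 0.423, 1.63, -0, 1.089, -0.019], TCP at [0.213, -0.588, 0.223] pointing down, gripper open.
Joint ranges: [-3, 3], [-0.9, 2.11], [0.09, 2.58], [-1.31, 4.45], [0.11, 2.69], [-2.54, 2.54]. Speed limits (rad/s): [2.39, 2.39, 3.01, 3.14, 3.14, 3.14].

### API

Orientations are given as a 3x3 rotation matrix whose columns are the frame's x, y, z axes.
In Python, from rig import state, eyes, arm gives the robot as it stands.
- The arm moves only by the shell command python3 -m creep 'ROWS' [OPENING] [FORCE]. ROWS is a JSON object whose one key "steps" holds a list of rows, each an object with "offset": the shift along the tool's x, y, z in mm, a list of three; "spin": the turn about the tool's z in degrees. A call has 1 to 10 rows; each row shifts and turns the commanded pose from where the row before left it, along the tool's axes as they then stand; what a row does not reach is not made up. A row lasts 1/10 s, in which the tool goes at most 50 mm and 8.59 degrees, less where a joint would pass 70% of its speed; a pose out of reach is approached as far as the arm can. A call is refused whole if a number of a shift passes 50 or a number of a turn 8.59, either way. A call with a gripper value outside its range is refused whole. OPENING is the opening, from 0 (shut) to 1 (fully open), set as the call begins (- or left out, the last holds). The fingers move at their own pace and stop on an object; FORCE is the grip in N (left out, the last holds). Time passes only in rows, so rows that do not move let the fingers close. It gives the time, the measured TCP pose, the force, the opening and the grip force at its end, in the units of the state.
- state(): the state, without advancing time (a new reading comes with each control period).
- eyes.snapshot(name): name is "scene" or "top"; returns a dict with "frame" (480x640x3 uint8, red, green, blue), "z_map" (480x640 float32, m along the optical axis (not along the pixel's ray), 0 where there is no reading), "fovy" (degrees; the focal length in pixels is half the picture's height over the tangent of half this angle, whatever the lens; pixels are square), "cx", "cy" (the principal point, pixels), "dist" ([k1, k2, p1, p2, k3] as OpenCV has them; the pictures are not rectified), "cam_to_world" (4x4, takes a point from camera to world coordinates). Camera axes: x right, y up, looking along -z (the intrinsics and any distortion apply to the point x, -y, -z); pixel columns grow to the right and rows downward; lengths in m; the calibration is good to about 2 mm. A picture is of the moment at which its call begins.
- arm.hand_in(): hands the job in; it is judged then, once.
The state is a dict: "t": time; "joints": joint angles; "dq": joint speeds; "effort": joint torques, N m; "position": TCP position; "tcp_rot": TCP orientation; "wrist_force": force on the tool from outside, world axes, zero at the start; "moment": the same for the moment, N m; "opening": finger opening in m; "finger_force": force on a finger pad.
Only numpy, scipy, OpenCV 4.12 (cv2) and the standard library are available. Lean on these libraries where they do the work, as an engineer would, in place of code of your own. Each camera call takes 0.05 s, during which the arm holds its last target. There are 200 camera calls.

### The job

A slate coaster has broken on the little tilting display stand: with the scraper block, sweep the three sharp slate shards off the flat board into the tin tray in front of it, never touching them with the fingers, and set the scraper down on the table. Only then lift the board, which has a tab on its far edge, until its wing nut is in line with the brass clip on the slotted quadrant, and finish while holding it still there, so that a colleague can tighten the wing nuts; leave the clip and the goods round about where they are.

Things in the scene. Friction and masses are not known exactly. Their poses are not given: they have to be found in the camera images.
- stand: small oak tilting display stand, fixed, base 126 x 178 mm, left of the glass jar. Origin: centre of its underside. x points to the board's far edge, y left, z up. Pivot axis of the board: the line x = -66, z = 50 mm. At y = +-88 mm stands a 3 mm slotted steel quadrant: an arc of 98 to 122 mm radius about the pivot, from the rail up to 78 degrees, with a strut back to the pivot
- pivot (a point): the board's frame: oak board 135 (x) x 160 (y) x 12 mm on the pivot. This point: on the pivot axis, midway across, in mid-thickness; x along the board to its far edge, z out of its upper face. Near edge x = -9, far edge 126 mm; flat, its upper face is 56 mm above the table. 0.3 to 0.45 kg, swings freely, falls flat when let go. Upright brass pins, 6 mm thick, 15 mm high, at x = 4, y = +-70 mm
- board (a joint): angle of the board, rad: 0 lying flat on its base, positive as its far edge rises, at most 1.25
- tab (a point): grasp point in the middle of the tab: the tab is 30 mm wide (y) and 12 mm thick, stands 44 mm out from the middle of the board's far edge and has a round end; this point lies 26 mm beyond that edge, 152 mm from the pivot axis, in mid-thickness, 50 mm above the table when flat; there is only the table beneath it. Axes as board
- wing_nut (a point): brass wing nut of the board on the left-hand (+y) side, 110 mm from the pivot axis, outside the quadrant's slot, in mid-thickness of the board. Axes as board
- index (a joint): the board angle that the brass clip marks, rad, on the same scale as the board's (0.40 to 0.92): the wing nut is in line with the clip when the two joint values are equal. Stiff; leave it as set
- clip (a point): brass clip with a round thumb screw, about 14 x 9 x 11 mm, gripping the outer rim of the left-hand quadrant; this point is its middle, 124 mm from the pivot axis. Its x points radially out from the pivot axis, y to the left, so that this x is parallel to the board's x at the marked angle
- tray: shallow open tin tray, loose, 70 mm (x) x 150 mm (y) x 22 mm high, 2 mm walls, 0.3 kg, standing against the front of the stand; origin: centre of its underside, axes nearly as the stand. Its back wall lies 8 mm behind (under) the board's near edge, so that things pushed over that edge drop into it
- shard_a: slate shard, dark grey, about 24 x 18 x 8 mm, 11 g, lying on the board; origin: centre of its underside, z up
- shard_b: slate shard, dark grey, about 23 x 19 x 8 mm, 11 g, lying on the board; origin: centre of its underside, z up
- shard_c: slate shard, dark grey, about 22 x 18 x 8 mm, 11 g, lying on the board; origin: centre of its underside, z up. The shards lie 18 to 87 mm from the board's near edge and within 39 mm of its centre line
- scraper: scraper block standing on its lip on the table in front of the jar, right of the tray: wooden grip 22 mm thick (x) x 86 mm long (y), from 10 to 46 mm above its underside, over a rubber lip 12 mm thick x 82 mm; 0.09 kg. Origin: centre of its underside (lip), z up. Grip it across its 22 mm
- scraper_mid (a point): middle of the scraper block, 23 mm above its underside. Axes as scraper; its long side points roughly away from the robot. Beside it stand a round glass jar of beads, 187 mm high, and to its right rear the basket of the fern, 250 mm high; picture prints up to 480 mm high lean at the far right, near where the arm starts: carry things over or round these
- gift_box_1: bystander: small pink card gift box, 65 x 65 x 36 mm, on the table to the right; origin: centre of its underside
- bracelet_card_l2: bystander: flat white boxed bracelet card, 56 x 80 x 11 mm, on the table at the far right; origin: centre of its underside
- bangle_4: bystander: ivory bangle, 56 mm across, 7 mm high, lying flat in front of the jar; origin: centre of its underside
- coaster_stack_2: bystander: round clear bag of coasters, 105 mm across, 44 mm high, behind the jar; origin: centre of its underside

How it is judged:
By the outcome, as a careful person would: the job done as asked, in the order asked, and still so for the second after the job is handed in, while the arm keeps its last pose, push and grip.
It also fails if it takes over 69 s, if anything falls off the work surface, if the arm or the gripper's body presses on something with over 40 N, if the wrist force passes 120 N, or if a joint passes its speed limit or range.

## Working session

There is one attempt and no reset: what is moved stays moved. The work goes in short steps, Python scripts to look and compute and a shell command to move; the robot and the scene stay as the last step left them, time stands still between calls to the robot, and variables do not carry over. Pictures are saved under pics/ and viewed, at most 10 in all, crops included, and the job is handed in when it is done.

```bash
ls; mkdir -p pics; cat > h.py <<'E'
import numpy as np, cv2
from rig import state, eyes, arm
def snap(n):
    s=eyes.snapshot(n); np.savez('last_'+n,**s); return s
def K(s):
    f=240/np.tan(np.radians(s['fovy'])/2); return np.array([[f,0,s['cx']],[0,f,s['cy']],[0,0,1.]])
def cloud(s):
    v,u=np.mgrid[0:480,0:640]; p=np.stack([u.ravel(),v.ravel()],1).astype(np.float64)
    n=cv2.undistortPoints(p[:,None],K(s),np.array(s['dist'],float)).reshape(480,640,2)
    z=s['z_map']; T=np.array(s['cam_to_world'])
    c=np.stack([n[...,0]*z,-n[...,1]*z,-z],-1); return c@T[:3,:3].T+T[:3,3]
def ray(s,uv,h):
    n=cv2.undistortPoints(np.array(uv,float).reshape(-1,1,2),K(s),np.array(s['dist'],float)).reshape(-1,2)
    T=np.array(s['cam_to_world']); d=np.c_[n[:,0],-n[:,1],-np.ones(len(n))]@T[:3,:3].T
    return T[:3,3]+d*((h-T[2,3])/d[:,2])[:,None]
def proj(s,P):
    T=np.array(s['cam_to_world']); c=(np.atleast_2d(P)-T[:3,3])@T[:3,:3]
    c=c*[1,-1,-1]; return cv2.projectPoints(c,np.zeros(3),np.zeros(3),K(s),np.array(s['dist'],float))[0].reshape(-1,2)
E
python3 - <<'E'
from h import *
for n in('scene','top'):
    s=snap(n); cv2.imwrite(f'pics/{n}0.png',s['frame'][...,::-1]); print(n,s['fovy'],s['cx'],s['cy'],s['dist'],np.round(s['cam_to_world'],3).tolist(),(s['z_map']==0).mean())
print(state())
E
```

```text
pics
scene 46.60602262945879 313.5834582416781 230.9764887900735 [-0.06833381  0.          0.          0.          0.        ] [[-0.78, 0.423, -0.462, -0.064], [-0.626, -0.519, 0.582, 0.762], [0.006, 0.743, 0.669, 0.932], [0.0, 0.0, 0.0, 1.0]] 0.016376953125
top 54.41202090343049 314.6113961456719 229.2976404160039 [-0.05900695  0.          0.          0.          0.        ] [[-0.024, 0.987, -0.162, 0.314], [-1.0, -0.022, 0.02, 0.032], [0.016, 0.162, 0.987, 1.363], [0.0, 0.0, 0.0, 1.0]] 0.003935546875
{'t': 0.1, 'joints': array([-1.24198759e+00,  4.23739267e-01,  1.63059824e+00,  1.24000580e-05,
        1.08859165e+00, -1.90163997e-02]), 'dq': array([-0.00141462, -0.00057499, -0.00236599,  0.00057812,  0.0001994 ,
       -0.00033218]), 'effort': array([ 5.71170604e-04, -5.45613670e+01, -2.74322838e+01,  6.45296322e-02,
        1.87847199e-02, -4.75936235e-05]), 'position': array([ 0.21289246, -0.58710014,  0.22200116]), 'tcp_rot': array([[ 9.40118217e-01,  3.40848297e-01, -4.21178303e-04],
       [ 3.40848555e-01, -9.40117362e-01,  1.26844499e-03],
       [ 3.63902806e-05, -1.33604626e-03, -9.99999107e-01]]), 'wrist_force': array([ 0.33176421,  1.0168271 , -0.50023628]), 'moment': array([-0.00616122, -0.04151557,  0.0337287 ]), 'finger_force': 0.0, 'opening': 0.08798285283103041}
```

View pics/scene0.png

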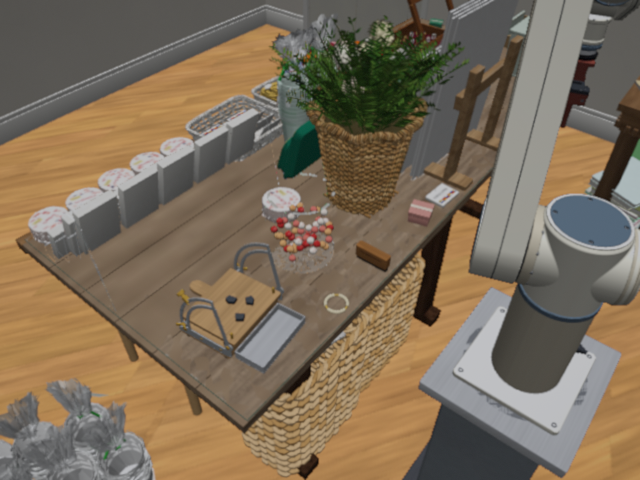

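View pics/top0.png

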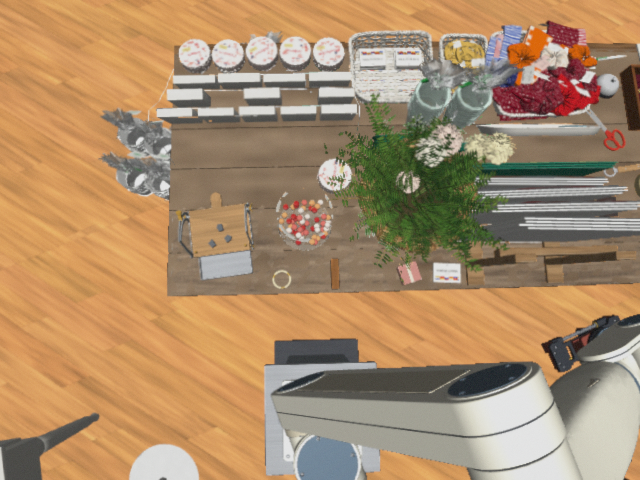

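The scene view shows the stand at about (230,305) with tray (270,338), scraper (373,255), and jar (303,240). In the top view the board is at (218,230), the tab at (215,200), the tray at (226,264), the scraper at (335,273) and the clip/wing nut near (182,215). I'll crop in closer.

```bash
python3 - <<'E'
from h import *
a=dict(np.load('last_top.npz')); b=dict(np.load('last_scene.npz'))
A=a['frame'][185:285,165:265,::-1]; B=b['frame'][235:375,165:315,::-1]
A=cv2.resize(A,(400,400),interpolation=cv2.INTER_CUBIC);B=cv2.resize(B,(400,373),interpolation=cv2.INTER_CUBIC)
im=np.zeros((400,800,3),np.uint8);im[:,:400]=A;im[:373,400:]=B
cv2.imwrite('pics/crop0.png',im)
C=cloud(a); hsv=cv2.cvtColor(a['frame'],cv2.COLOR_RGB2HSV)
# scraper top face
def blob(m,name,roi):
    q=np.zeros((480,640),np.uint8); u0,u1,v0,v1=roi; q[v0:v1,u0:u1]=m[v0:v1,u0:u1]
    n,l,st,ce=cv2.connectedComponentsWithStats(q)
    for i in range(1,n):
        if st[i,4]>=12:
            ys,xs=np.nonzero(l==i); r=cv2.minAreaRect(np.c_[xs,ys].astype(np.float32)); print(name,st[i,4],ce[i].round(1),C[l==i].mean(0).round(4),np.round(cv2.boxPoints(r),1).tolist())
z=C[...,2]
print('table z',np.median(z[250:280,290:320]))
blob((abs(z-.046)<.008).astype(np.uint8),'scr',(320,350,250,300))
blob((abs(z-.056)<.006).astype(np.uint8),'board',(165,265,185,265))
V=hsv[...,2].astype(int);S=hsv[...,1]
blob(((V<100)&(S<90)).astype(np.uint8),'shard',(195,245,210,255))
blob((z>.015).astype(np.uint8),'jar',(270,340,190,250))
print(hsv[225:245:3,205:235:3,2])
E
```

```text
table z -0.0034181902378841444
scr 231 [334.6 273.3] [ 0.4037 -0.0471  0.045 ] [[330.1000061035156, 259.0], [338.0, 258.70001220703125], [339.0, 288.0], [331.20001220703125, 288.29998779296875]]
board 2558 [217.9 228.3] [0.538  0.281  0.0555] [[181.10000610351562, 197.3000030517578], [241.8000030517578, 188.89999389648438], [250.1999969482422, 249.60000610351562], [189.60000610351562, 258.0]]
board 23 [248.4 208. ] [0.595  0.1944 0.0545] [[246.0, 204.0], [251.0, 204.0], [251.0, 212.0], [246.0, 212.0]]
jar 65 [334.4 193.1] [ 0.586  -0.0394  0.2522] [[325.0, 190.0], [339.0, 190.0], [339.0, 199.0], [325.0, 199.0]]
jar 15 [284.4 194.2] [0.5819 0.0813 0.2654] [[281.5, 195.5], [285.5, 191.5], [287.0, 193.0], [283.0, 197.0]]
jar 17 [326.2 197.5] [ 0.59   -0.023   0.1867] [[323.20001220703125, 195.1999969482422], [325.20001220703125, 193.8000030517578], [329.1000061035156, 199.60000610351562], [327.0, 201.0]]
jar 36 [278. 206.] [0.5628 0.0998 0.22  ] [[275.1000061035156, 210.8000030517578], [277.79998779296875, 199.6999969482422], [280.8999938964844, 200.5], [278.1000061035156, 211.5]]
jar 1
[... 430 characters left out ...]
0703125, 207.60000610351562], [329.79998779296875, 208.39999389648438]]
jar 31 [285.2 206.9] [0.5872 0.0874 0.094 ] [[283.0, 210.0], [283.0, 204.0], [288.0, 204.0], [288.0, 210.0]]
jar 29 [307.3 216.4] [0.5712 0.0264 0.0319] [[303.5, 216.5], [307.5, 212.5], [311.0, 216.0], [307.0, 220.0]]
jar 29 [316.2 219.9] [0.5601 0.0007 0.0327] [[313.0, 217.0], [319.0, 217.0], [319.0, 222.0], [313.0, 222.0]]
[[196 193 195 194 139 119 177 184 169 170]
 [190 190 188 184 133 116 131 164 167 169]
 [181 175 172 172 171 118 168 183 184 180]
 [179 182 179 181 184 181 184 177 180 190]
 [190 192 192 191 194 187 183 115 117 170]
 [185 188 124 180 188 185 187 128  96 172]
 [184 150 118 102 180 180 181 181 182 187]]
```

View pics/crop0.png

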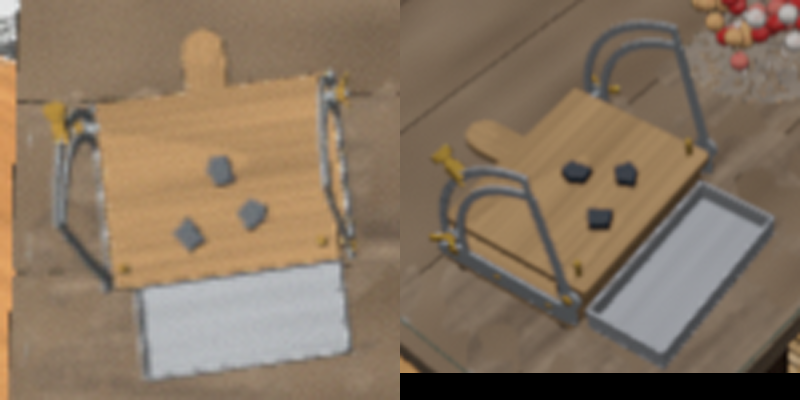

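The crops show the clip at scene px ≈(183,294), the wing nut ≈(181,325) and the three shards clear of the pins. I'll do the fits now.

```bash
cat > m1.py <<'E'
from h import *
D={n:dict(np.load(f'last_{n}.npz')) for n in('top','scene')}
def comps(m,mn):
    n,l,st,ce=cv2.connectedComponentsWithStats(m.astype(np.uint8)); return [(st[i,4],ce[i],l==i) for i in range(1,n) if st[i,4]>=mn]
roi={'top':(165,265,185,290),'scene':(160,320,230,375)}
for n,s in D.items():
    C=cloud(s); z=C[...,2]; h=cv2.cvtColor(s['frame'],cv2.COLOR_RGB2HSV).astype(int); u0,u1,v0,v1=roi[n]
    M=np.zeros((480,640),bool); M[v0:v1,u0:u1]=1
    print(n,'tablez',np.median(z[M&(abs(z)<.012)]))
    for a,c,l in comps(M&(h[...,0]>=20)&(h[...,0]<30)&(h[...,1]>150),4): print(' brass',a,c.round(1),h[l].mean(0).round(),np.median(C[l],0).round(4))
    w=M&(h[...,0]>10)&(h[...,0]<24)&(h[...,1]>95)&(h[...,2]>130)&(abs(z-.056)<.012)
    if comps(w,200):
        a,c,l=max(comps(w,200),key=lambda t:t[0]); l=cv2.morphologyEx(l.astype(np.uint8),cv2.MORPH_CLOSE,np.ones((9,9)))
        vs,us=np.nonzero(l); P=ray(s,np.c_[us,vs],.056)[:,:2]
        body=cv2.morphologyEx(l,cv2.MORPH_OPEN,np.ones((17,17)) if n=='top' else np.ones((21,21)))
        vs,us=np.nonzero(body); B=ray(s,np.c_[us,vs],.056)[:,:2]
        r=cv2.minAreaRect((B*1000).astype(np.float32)); print(' board',len(P),len(B),r,np.median(z[l>0]), cv2.boxPoints(r).round(1).tolist())
        t=ray(s,np.c_[np.nonzero(l&~body)[1],np.nonzero(l&~body)[0]],.056); t=t[t[:,0]>r[0][0]/1000+.075]; print(' tab',len(t),t.mean(0).round(4),t.max(0).round(4),t.min(0).round(4))
    for a,c,l in comps(M&(h[...,2]<(140 if n=='top' else 90))&(h[...,1]<70)&(abs(z-.062)<.012),15):
        vs,us=np.nonzero(l); p=ray(s,np.c_[us,vs],.062); print(' dark',a,c.round(1),p.mean(0).round(4),p.min(0).round(3)[:2],p.max(0).round(3)[:2])
s=D['top'];C=cloud(s);z=C[...,2]
m=np.zeros((480,640),bool); m[250:300,320:350]=abs(z[250:300,320:350]-.046)<.01
vs,us=np.nonzero(m); print('scr',cv2.minAreaRect((ray(s,np.c_[us,vs],.046)[:,:2]*1000).astype(np.float32)))
s=D['scene'];C2=cloud(s);z2=C2[...,2]; m=(abs(z2-.046)<.01)&(abs(C2[...,0]-.404)<.06)&(abs(C2[...,1]+.047)<.05)
vs,us=np.nonzero(m); print('scr2',len(us),cv2.minAreaRect((ray(s,np.c_[us,vs],.046)[:,:2]*1000).astype(np.float32)))
print('max z grid, x rows .25...75; y .35..-.6')
A=np.concatenate([C.reshape(-1,3),C2.reshape(-1,3)])
for x in np.arange(.25,.75,.05):
    print(round(x,2),[int(1000*max([0,*A[(abs(A[:,0]-x)<.025)&(abs(A[:,1]-y)<.025)&(A[:,2]<.7)][:,2]])) for y in np.arange(.35,-.61,-.05)])
E
python3 m1.py
```

```text
top tablez -0.0040202175949040075
 brass 23 [178.7 213.9] [ 20. 162. 172.] [0.5652 0.3687 0.1455]
 board 2683 2480 ((536.576416015625, 281.1231994628906), (141.2229766845703, 152.1739959716797), 4.034147262573242) 0.05556843711547721 [[460.79998779296875, 352.1000061035156], [471.5, 200.3000030517578], [612.4000244140625, 210.1999969482422], [601.7000122070312, 362.0]]
 tab 104 [0.6261 0.2897 0.056 ] [0.6408 0.3044 0.056 ] [0.6116 0.2726 0.056 ]
 dark 37 [219.7 227.2] [0.5396 0.2746 0.062 ] [0.531 0.265] [0.549 0.282]
 dark 33 [227.6 238. ] [0.5083 0.252  0.062 ] [0.5   0.242] [0.517 0.259]
 dark 35 [211.8 243.3] [0.4941 0.2964 0.062 ] [0.484 0.287] [0.504 0.304]
 dark 15 [190.5 254.5] [0.4638 0.356  0.062 ] [0.454 0.352] [0.474 0.36 ]
scene tablez -0.005016463318100073
 brass 4 [244.5 268.5] [ 20. 160. 114.] [0.586  0.186  0.0491]
 brass 4 [273.  289.5] [ 20. 163. 105.] [0.4846 0.2042 0.0675]
 brass 57 [182.7 295.5] [ 21. 165. 140.] [0.5599 0.372  0.1417]
 brass 15 [181.5 324.4] [ 21. 164. 132.] [0.5725 0.3796 0.0533]
 board 3137 2511 ((522.9274291992188, 263.6484375), (114.84332275
[... 1410 characters left out ...]
 417, 12, 15, 24, 21, 7, 8]
0.4 [23, 26, 25, 25, 14, 9, 7, 6, 53, 421, 438, 459, 447, 453, 422, 414, 343, 342, 273, 274]
0.45 [123, 60, 60, 58, 5, 5, 19, 6, 409, 407, 418, 483, 478, 435, 435, 482, 481, 481, 480, 482]
0.5 [169, 69, 71, 170, 9, 191, 191, 191, 411, 471, 471, 471, 462, 426, 432, 477, 481, 479, 351, 352]
0.55 [154, 67, 69, 164, 6, 190, 126, 400, 433, 480, 483, 437, 457, 455, 412, 396, 365, 364, 365, 366]
0.6 [91, 62, 64, 131, 4, 192, 157, 358, 440, 432, 505, 465, 412, 437, 455, 412, 291, 293, 289, 287]
0.65 [0, 60, 0, 0, 0, 0, 1, 420, 449, 436, 468, 469, 458, 453, 433, 419, 405, 206, 205, 206]
0.7 [2, 0, 0, 0, 0, 0, 0, 49, 417, 429, 434, 439, 425, 392, 373, 405, 197, 0, 192, 192]
```

```bash
cat > m2.py <<'E'
from h import *
s=dict(np.load('last_top.npz')); C=cloud(s); z=C[...,2]; h=cv2.cvtColor(s['frame'],cv2.COLOR_RGB2HSV).astype(int)
w=(h[...,0]>10)&(h[...,0]<24)&(h[...,1]>95)&(h[...,2]>130)&(abs(z-.056)<.012)
w=cv2.morphologyEx(w.astype(np.uint8),cv2.MORPH_CLOSE,np.ones((7,7)))
def line(us,top):
    pts=[]
    for u in us:
        v=np.nonzero(w[190:270,u])[0]+190
        pts.append((u,v.min()-.5 if top else v.max()+.5))
    P=ray(s,pts,.056)[:,:2]
    for _ in range(3):
        k=np.polyfit(P[:,1],P[:,0],1); r=P[:,0]-np.polyval(k,P[:,1]); P=P[abs(r)<max(2*r.std(),.0008)]
    return k
kn=line(range(200,240),0); kf=line([*range(194,208),*range(224,240)],1)
print('yaw near/far',np.degrees(np.arctan(-kn[0])),np.degrees(np.arctan(-kf[0])))
for y in(.25,.28,.31): print(y,np.polyval(kn,y),np.polyval(kf,y),'width',(np.polyval(kf,y)-np.polyval(kn,y))*np.cos(np.arctan(kn[0])))
# tab tip & centre
tv=[(u,v) for v in range(186,203) for u in range(205,228) if w[v,u]]
P=ray(s,tv,.056)[:,:2]; print('tab',len(P),P.mean(0),P[:,0].max(), P[:,1].min(),P[:,1].max())
# board left/right edge on rows
for v in range(222,246,6):
    us=np.nonzero(w[v,180:262])[0]+180; print(v,ray(s,[(us.min()-.5,v),(us.max()+.5,v)],.056)[:,:2].round(4).tolist())
# tray: bright grey region
m=(h[...,1]<60)&(h[...,2]>150)&(abs(z-.008)<.02); m[:250]=0;m[290:]=0;m[:,:190]=0;m[:,262:]=0
vs,us=np.nonzero(m); r=cv2.minAreaRect((ray(s,np.c_[us,vs],.01)[:,:2]*1000).astype(np.float32)); print('tray',len(us),r)
E
python3 m2.py
```

```text
yaw near/far 6.738343368121463 6.793883819989834
0.25 0.47002259063332485 0.6043622765855317 width 0.13341171428452528
0.28 0.4664780453932174 0.6007882410829118 width 0.1333824277304546
0.31 0.4629335001531099 0.597214205580292 width 0.133353141176384
tab 101 [0.62642353 0.2892866 ] 0.640835917607001 0.27263877958810456 0.30444434616117083
222 [[0.5575, 0.3591], [0.5542, 0.2081]]
228 [[0.5402, 0.3588], [0.5368, 0.2053]]
234 [[0.5229, 0.3556], [0.5195, 0.2024]]
240 [[0.5057, 0.3553], [0.5022, 0.194]]
tray 1111 ((437.4491271972656, 269.4132995605469), (65.85543060302734, 151.1815948486328), 6.420831203460693)
```

Pivot ≈ (0.475, 0.272), board yaw ≈ 6.75°, and the measured board width of 133 mm agrees with 135. The scraper is at about (0.402, -0.046) with yaw ≈ 0.3°. Moving now.

```bash
python3 -m creep '{"steps":[{"offset":[0,0,0],"spin":6.5},{"offset":[0,0,0],"spin":6.5},{"offset":[0,0,0],"spin":6.6},{"offset":[12,-41,0],"spin":0},{"offset":[12,-41,0],"spin":0},{"offset":[12,-41,0],"spin":0},{"offset":[12,-41,0],"spin":0},{"offset":[12,-41,0],"spin":0},{"offset":[12,-41,0],"spin":0},{"offset":[12,-41,0],"spin":0}]}' 1
```

```text
t: 1.1
position: [0.2954, -0.2983, 0.2225]
tcp_rot: [[1.0, 0.005, -0.0], [0.005, -1.0, 0.0], [-0.0, -0.0, -1.0]]
wrist_force: [1.4, -0.2, 0.4]
opening: 0.088
finger_force: 0.0
```

```bash
python3 -m creep '{"steps":[{"offset":[14,-42,0],"spin":0},{"offset":[14,-42,0],"spin":0},{"offset":[14,-42,0],"spin":0},{"offset":[14,-42,0],"spin":0},{"offset":[14,-42,0],"spin":0},{"offset":[22,-42,0],"spin":0},{"offset":[5,0,30],"spin":0},{"offset":[0,0,30],"spin":0},{"offset":[0,0,0],"spin":0},{"offset":[0,0,0],"spin":0}]}'; python3 - <<'E'
from h import *
s=snap('scene'); print(state()['joints'])
cv2.imwrite('pics/scene1.png',cv2.resize(s['frame'][150:330,260:500,::-1],(720,540),interpolation=cv2.INTER_CUBIC))
E
```

```text
t: 2.1
position: [0.3905, -0.0475, 0.1627]
tcp_rot: [[1.0, 0.006, -0.002], [0.006, -1.0, 0.0], [-0.002, -0.0, -1.0]]
wrist_force: [-0.2, -0.4, 0.5]
opening: 0.0875
finger_force: 0.0
[-1.51785114e-01  1.78764704e-01  2.16308023e+00  4.39561074e-06
  7.99560442e-01  1.41384434e+00]
```

View pics/scene1.png

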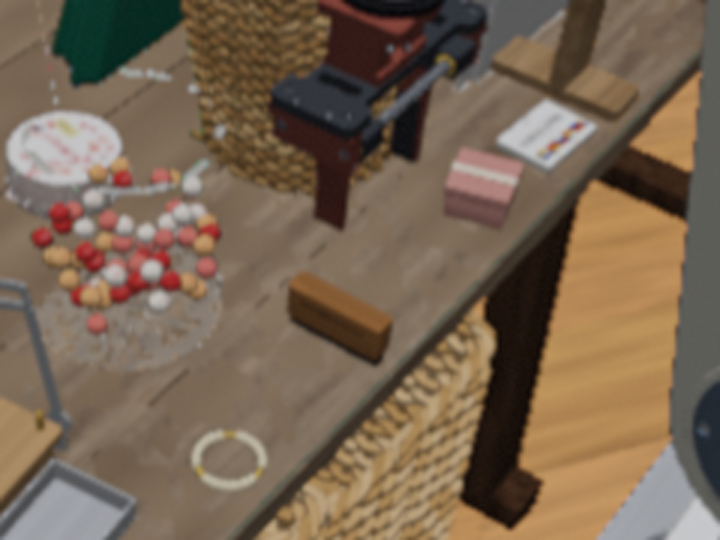

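The open gripper is straddling the scraper line, with the scraper at crop (340,315) and both fingers clear. Next is the descent to TCP z ≈ 21 mm, a high grip that will keep the fingertips above the shards.

```bash
python3 -m creep '{"steps":[{"offset":[11,0,40],"spin":0},{"offset":[0,0,40],"spin":0},{"offset":[0,0,30],"spin":0},{"offset":[0,0,20],"spin":0},{"offset":[0,0,11],"spin":0},{"offset":[0,0,0],"spin":0},{"offset":[0,0,0],"spin":0}]}'; python3 -m creep '{"steps":[{"offset":[0,0,0],"spin":0},{"offset":[0,0,0],"spin":0},{"offset":[0,0,0],"spin":0},{"offset":[0,0,0],"spin":0},{"offset":[0,0,0],"spin":0},{"offset":[0,0,0],"spin":0},{"offset":[0,0,0],"spin":0},{"offset":[0,0,0],"spin":0}]}' 0.15 40
```

```text
t: 2.85
position: [0.4028, -0.0478, 0.0226]
tcp_rot: [[1.0, 0.005, 0.002], [0.005, -1.0, -0.0], [0.002, 0.0, -1.0]]
wrist_force: [0.3, 0.8, 0.8]
opening: 0.088
finger_force: 0.0
t: 3.65
position: [0.4019, -0.0475, 0.0216]
tcp_rot: [[1.0, 0.006, -0.0], [0.006, -1.0, 0.0], [-0.0, -0.0, -1.0]]
wrist_force: [-0.1, -0.9, -0.6]
opening: 0.0272
finger_force: 0.0
```

```bash
python3 -m creep '{"steps":[{"offset":[0,0,0],"spin":0},{"offset":[0,0,0],"spin":0},{"offset":[0,0,0],"spin":0},{"offset":[0,0,0],"spin":0}]}' 0 40;  python3 -m creep '{"steps":[{"offset":[0,0,-15],"spin":0},{"offset":[0,0,-40],"spin":0},{"offset":[0,0,-40],"spin":0},{"offset":[0,0,-45],"spin":0},{"offset":[0,0,-45],"spin":0},{"offset":[0,0,-45],"spin":0},{"offset":[0,0,0],"spin":0}]}'; python3 - <<'E'
from h import *
s=snap('scene')
cv2.imwrite('pics/scene2.png',cv2.resize(s['frame'][100:330,220:500,::-1],(700,575),interpolation=cv2.INTER_CUBIC))
E
```

```text
t: 4.05
position: [0.4019, -0.0475, 0.0216]
tcp_rot: [[1.0, 0.006, -0.0], [0.006, -1.0, 0.0], [-0.0, -0.0, -1.0]]
wrist_force: [-0.1, -0.4, -0.2]
opening: 0.0216
finger_force: 40.0
t: 4.75
position: [0.4053, -0.0479, 0.257]
tcp_rot: [[1.0, 0.006, 0.011], [0.006, -1.0, -0.002], [0.011, 0.002, -1.0]]
wrist_force: [-0.3, -0.8, -1.1]
opening: 0.0215
finger_force: 40.0
```

View pics/scene2.png

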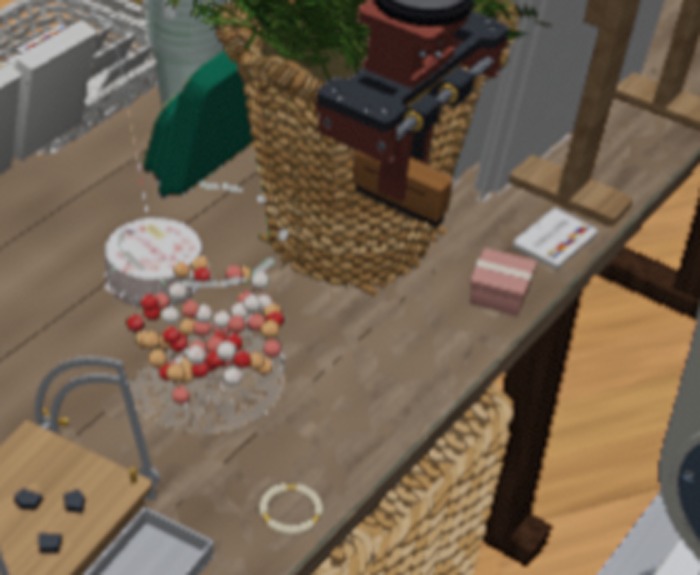

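The scraper is held level, clear of the basket (crop (400,190)). I'll carry it over to the stand and turn it.

```bash
python3 -m creep '{"steps":[{"offset":[14,-41,0],"spin":0},{"offset":[14,-41,0],"spin":0},{"offset":[14,-41,0],"spin":0},{"offset":[14,-42,0],"spin":0},{"offset":[14,-42,0],"spin":0},{"offset":[14,-42,0],"spin":0},{"offset":[14,-42,0],"spin":0},{"offset":[14,-41,0],"spin":0},{"offset":[0,0,0],"spin":-8.2},{"offset":[0,0,0],"spin":-8.2}]}'; python3 -m creep '{"steps":[{"offset":[0,0,0],"spin":-8},{"offset":[0,0,0],"spin":-8},{"offset":[0,0,0],"spin":-8},{"offset":[0,0,0],"spin":-8},{"offset":[0,0,0],"spin":-8},{"offset":[0,0,0],"spin":-8},{"offset":[0,0,0],"spin":-8},{"offset":[0,0,0],"spin":-8},{"offset":[0,0,0],"spin":-8},{"offset":[0,0,0],"spin":-8}]}';python3 -m creep '{"steps":[{"offset":[0,0,0],"spin":0},{"offset":[0,0,0],"spin":0},{"offset":[0,0,0],"spin":0}]}'; python3 -c "
from rig import state; s=state(); print(s['joints'],s['tcp_rot'][:,0],s['position'])"
```

```text
t: 5.8
position: [0.5109, 0.286, 0.2483]
tcp_rot: [[0.955, 0.295, -0.004], [0.295, -0.955, -0.002], [-0.005, 0.001, -1.0]]
wrist_force: [-0.2, -0.3, -0.8]
opening: 0.0219
finger_force: 40.0
t: 6.8
position: [0.5108, 0.2845, 0.2487]
tcp_rot: [[-0.123, 0.992, -0.004], [0.992, 0.123, -0.002], [-0.002, -0.004, -1.0]]
wrist_force: [-0.2, -0.3, -0.1]
opening: 0.0218
finger_force: 40.0
t: 7.1
position: [0.5117, 0.285, 0.2506]
tcp_rot: [[-0.114, 0.993, -0.001], [0.993, 0.114, -0.001], [-0.001, -0.002, -1.0]]
wrist_force: [-0.3, -0.3, -0.6]
opening: 0.0219
finger_force: 40.0
[4.87808990e-01 3.35383893e-01 1.69324694e+00 3.93498277e-05
 1.11456413e+00 3.73109299e-01] [-1.14431502e-01  9.93430988e-01 -5.51192182e-04] [0.51166417 0.28496092 0.25063529]
```

```bash
python3 -m creep '{"steps":[{"offset":[-4,34,0],"spin":0},{"offset":[-4,33,0],"spin":0},{"offset":[0,0,40],"spin":0},{"offset":[0,0,45],"spin":0},{"offset":[0,0,40],"spin":0},{"offset":[0,0,25],"spin":0},{"offset":[0,0,10],"spin":0},{"offset":[0,0,4],"spin":0},{"offset":[0,0,0],"spin":0},{"offset":[0,0,0],"spin":0}]}'; python3 - <<'E'
from h import *
s=snap('scene'); t=snap('top')
a=cv2.resize(s['frame'][210:370,150:310,::-1],(400,400),interpolation=cv2.INTER_CUBIC)
b=cv2.resize(t['frame'][170:290,165:285,::-1],(400,400),interpolation=cv2.INTER_CUBIC)
cv2.imwrite('pics/down1.png',np.hstack([a,b]))
E
```

```text
t: 8.1
position: [0.5806, 0.2856, 0.0893]
tcp_rot: [[-0.117, 0.993, 0.002], [0.993, 0.117, 0.001], [0.001, 0.003, -1.0]]
wrist_force: [-0.3, -1.3, -0.8]
opening: 0.022
finger_force: 40.0
```

View pics/down1.png

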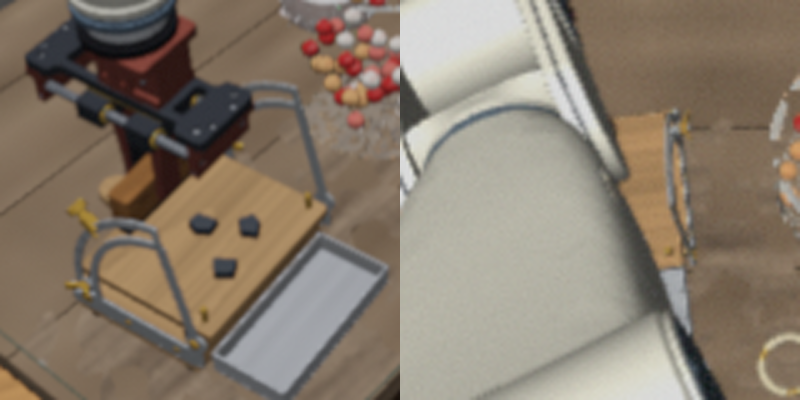

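The scraper sits behind all three shards (left crop: scraper (145,185), shards (203,223), (249,226), (225,267)). Lowering onto the board.

```bash
python3 -m creep '{"steps":[{"offset":[0,0,5],"spin":0},{"offset":[0,0,4],"spin":0},{"offset":[0,0,0],"spin":0},{"offset":[0,0,0],"spin":0}]}'; python3 -m creep '{"steps":[{"offset":[0,0,1.5],"spin":0},{"offset":[0,0,0],"spin":0},{"offset":[0,0,0],"spin":0}]}'
```

```text
t: 8.6
position: [0.5794, 0.285, 0.0784]
tcp_rot: [[-0.117, 0.993, -0.0], [0.993, 0.117, -0.0], [-0.0, -0.0, -1.0]]
wrist_force: [0.6, -0.5, -0.6]
opening: 0.0216
finger_force: 40.0
t: 8.9
position: [0.5797, 0.2852, 0.0776]
tcp_rot: [[-0.117, 0.993, 0.0], [0.993, 0.117, 0.0], [0.0, 0.0, -1.0]]
wrist_force: [-1.9, 0.3, 3.9]
opening: 0.0217
finger_force: 40.0
```

```bash
python3 -m creep '{"steps":[{"offset":[0,-5,-0.8],"spin":0},{"offset":[0,-10,0],"spin":0},{"offset":[0,-10,0],"spin":0},{"offset":[0,-10,0],"spin":0},{"offset":[0,-10,0],"spin":0},{"offset":[0,-10,0],"spin":0},{"offset":[0,-10,0],"spin":0},{"offset":[0,-10,0],"spin":0},{"offset":[0,-10,0],"spin":0},{"offset":[0,-8,0],"spin":0}]}'; python3 -m creep '{"steps":[{"offset":[0,-5,0],"spin":0},{"offset":[0,-5,0],"spin":0},{"offset":[0,-5,0],"spin":0},{"offset":[0,-5,0],"spin":0},{"offset":[0,-5,0],"spin":0},{"offset":[0,0,0],"spin":0},{"offset":[0,0,0],"spin":0}]}'; python3 - <<'E'
from h import *
s=snap('scene')
a=cv2.resize(s['frame'][210:370,150:350,::-1],(750,600),interpolation=cv2.INTER_CUBIC)
cv2.imwrite('pics/sweep1.png',a)
E
```

```text
t: 9.9
position: [0.4862, 0.274, 0.078]
tcp_rot: [[-0.117, 0.993, -0.0], [0.993, 0.117, -0.0], [-0.0, -0.0, -1.0]]
wrist_force: [-0.0, 0.1, -0.7]
opening: 0.0216
finger_force: 40.0
t: 10.6
position: [0.4624, 0.2713, 0.078]
tcp_rot: [[-0.117, 0.993, 0.0], [0.993, 0.117, 0.0], [0.0, 0.0, -1.0]]
wrist_force: [-0.4, -0.6, -1.5]
opening: 0.0217
finger_force: 40.0
```

View pics/sweep1.png

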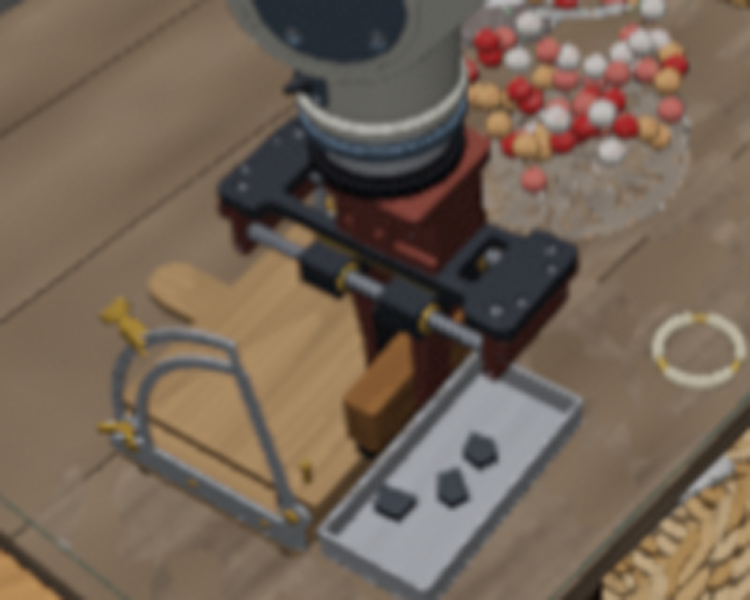

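All three shards lie in the tray at about (395,502), (452,488) and (480,450). Lifting off and returning the scraper to its table spot.

```bash
python3 -m creep '{"steps":[{"offset":[0,0,-20],"spin":0},{"offset":[0,0,-40],"spin":0},{"offset":[0,0,-45],"spin":0},{"offset":[0,0,-45],"spin":0},{"offset":[0,0,-25],"spin":0},{"offset":[0,0,0],"spin":8.4},{"offset":[0,0,0],"spin":8.4},{"offset":[0,0,0],"spin":8.4},{"offset":[0,0,0],"spin":8.4},{"offset":[0,0,0],"spin":8.4}]}'; python3 -m creep '{"steps":[{"offset":[0,0,0],"spin":8.4},{"offset":[0,0,0],"spin":8.4},{"offset":[0,0,0],"spin":8.4},{"offset":[0,0,0],"spin":8.4},{"offset":[0,0,0],"spin":8.4},{"offset":[0,0,0],"spin":8.4},{"offset":[0,0,0],"spin":4},{"offset":[0,0,0],"spin":0},{"offset":[0,0,0],"spin":0}]}'
```

```text
t: 11.65
position: [0.4625, 0.2712, 0.253]
tcp_rot: [[0.583, 0.813, 0.0], [0.813, -0.583, 0.0], [0.0, 0.0, -1.0]]
wrist_force: [1.1, -1.0, -1.1]
opening: 0.0221
finger_force: 40.0
t: 12.55
position: [0.4625, 0.2712, 0.253]
tcp_rot: [[1.0, 0.008, 0.0], [0.008, -1.0, 0.0], [0.0, -0.0, -1.0]]
wrist_force: [-1.3, -0.4, -0.5]
opening: 0.0219
finger_force: 40.0
```

```bash
python3 -m creep '{"steps":[{"offset":[-8,40,0],"spin":0},{"offset":[-8,40,0],"spin":0},{"offset":[-8,40,0],"spin":0},{"offset":[-8,40,0],"spin":0},{"offset":[-8,40,0],"spin":0},{"offset":[-8,40,0],"spin":0},{"offset":[-8,40,0],"spin":0},{"offset":[-4,39,0],"spin":0},{"offset":[0,0,0],"spin":0},{"offset":[0,0,0],"spin":0}]}';  python3 -m creep '{"steps":[{"offset":[0,0,45],"spin":0},{"offset":[0,0,45],"spin":0},{"offset":[0,0,45],"spin":0},{"offset":[0,0,45],"spin":0},{"offset":[0,0,30],"spin":0},{"offset":[0,0,13],"spin":0},{"offset":[0,0,5],"spin":0},{"offset":[0,0,0],"spin":0},{"offset":[0,0,0],"spin":0}]}'
```

```text
t: 13.55
position: [0.4042, -0.0487, 0.2531]
tcp_rot: [[1.0, 0.004, 0.0], [0.004, -1.0, 0.0], [0.0, -0.0, -1.0]]
wrist_force: [-0.1, -0.1, -2.1]
opening: 0.0218
finger_force: 40.0
t: 14.45
position: [0.405, -0.0476, 0.0256]
tcp_rot: [[1.0, 0.007, 0.001], [0.007, -1.0, -0.0], [0.001, 0.0, -1.0]]
wrist_force: [0.8, 0.3, -1.0]
opening: 0.0215
finger_force: 40.0
```

```bash
python3 -m creep '{"steps":[{"offset":[0,0,2],"spin":0},{"offset":[0,0,1.5],"spin":0},{"offset":[0,0,0],"spin":0},{"offset":[0,0,0],"spin":0}]}';  python3 -m creep '{"steps":[{"offset":[0,0,0],"spin":0},{"offset":[0,0,0],"spin":0},{"offset":[0,0,0],"spin":0},{"offset":[0,0,0],"spin":0},{"offset":[0,0,0],"spin":0},{"offset":[0,0,0],"spin":0},{"offset":[0,0,0],"spin":0},{"offset":[0,0,0],"spin":0}]}' 1
```

```text
t: 14.85
position: [0.4043, -0.0482, 0.0217]
tcp_rot: [[1.0, 0.006, 0.001], [0.006, -1.0, -0.0], [0.001, 0.0, -1.0]]
wrist_force: [0.5, 0.5, -0.7]
opening: 0.0218
finger_force: 40.0
t: 15.65
position: [0.4042, -0.0481, 0.0215]
tcp_rot: [[1.0, 0.006, -0.0], [0.006, -1.0, 0.0], [-0.0, -0.0, -1.0]]
wrist_force: [1.1, 0.1, -0.0]
opening: 0.0823
finger_force: 0.0
```

```bash
python3 -m creep '{"steps":[{"offset":[0,0,-40],"spin":0},{"offset":[0,0,-45],"spin":0},{"offset":[0,0,-45],"spin":0},{"offset":[0,0,-45],"spin":0},{"offset":[0,0,-45],"spin":0},{"offset":[0,0,-20],"spin":0}]}';  python3 -m creep '{"steps":[{"offset":[25,-38,0],"spin":0},{"offset":[25,-38,0],"spin":0},{"offset":[25,-38,0],"spin":0},{"offset":[25,-38,0],"spin":0},{"offset":[25,-38,0],"spin":0},{"offset":[25,-37,0],"spin":0},{"offset":[25,-37,0],"spin":0},{"offset":[25,-37,0],"spin":0},{"offset":[24,-37,0],"spin":0},{"offset":[0,0,0],"spin":-6.4}]}'; python3 -m creep '{"steps":[{"offset":[0,0,0],"spin":0},{"offset":[0,0,0],"spin":0},{"offset":[0,0,0],"spin":0}]}'; python3 - <<'E'
from h import *
s=snap('scene'); t=snap('top'); print(state()['joints'])
a=cv2.resize(s['frame'][210:370,150:310,::-1],(400,400),interpolation=cv2.INTER_CUBIC)
b=cv2.resize(s['frame'][210:310,300:400,::-1],(400,400),interpolation=cv2.INTER_CUBIC)
cv2.imwrite('pics/tab1.png',np.hstack([a,b]))
E
```

```text
t: 16.25
position: [0.4056, -0.0483, 0.2655]
tcp_rot: [[1.0, 0.006, 0.006], [0.006, -1.0, -0.001], [0.006, 0.001, -1.0]]
wrist_force: [-0.3, -0.4, -0.6]
opening: 0.0877
finger_force: 0.0
t: 17.25
position: [0.628, 0.2954, 0.2604]
tcp_rot: [[0.993, 0.121, 0.001], [0.121, -0.993, 0.001], [0.001, -0.001, -1.0]]
wrist_force: [-0.2, -0.9, 0.3]
opening: 0.0877
finger_force: 0.0
t: 17.55
position: [0.6258, 0.2904, 0.2616]
tcp_rot: [[0.993, 0.114, -0.0], [0.114, -0.993, -0.0], [-0.0, 0.0, -1.0]]
wrist_force: [1.0, -0.1, -0.3]
opening: 0.0878
finger_force: 0.0
[ 4.17093413e-01  4.82737848e-01  1.43947690e+00 -5.85562160e-05
  1.21920589e+00  1.87249109e+00]
```

View pics/tab1.png

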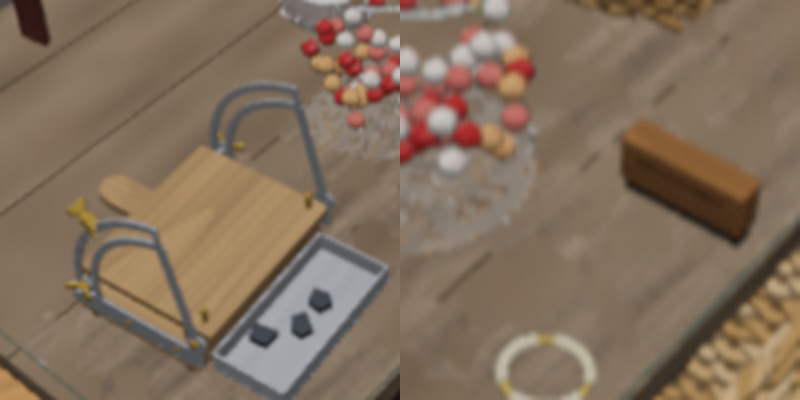

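The scraper stands upright on the table, and the stand, clip and tray are undisturbed. The clip reads at about 0.76 rad. Now the descent over the tab and the grip.

```bash
python3 -m creep '{"steps":[{"offset":[2,0,40],"spin":0},{"offset":[0,0,45],"spin":0},{"offset":[0,0,45],"spin":0},{"offset":[0,0,45],"spin":0},{"offset":[0,0,35],"spin":0},{"offset":[0,0,15],"spin":0},{"offset":[0,0,5],"spin":0},{"offset":[0,0,0],"spin":0},{"offset":[0,0,0],"spin":0}]}' 1;  python3 -m creep '{"steps":[{"offset":[0,0,0],"spin":0},{"offset":[0,0,0],"spin":0},{"offset":[0,0,0],"spin":0},{"offset":[0,0,0],"spin":0},{"offset":[0,0,0],"spin":0},{"offset":[0,0,0],"spin":0},{"offset":[0,0,0],"spin":0},{"offset":[0,0,0],"spin":0},{"offset":[0,0,0],"spin":0},{"offset":[0,0,0],"spin":0}]}' 0 25
```

```text
t: 18.55
position: [0.6297, 0.292, 0.0337]
tcp_rot: [[0.993, 0.117, 0.003], [0.117, -0.993, 0.001], [0.003, -0.001, -1.0]]
wrist_force: [-0.6, 0.8, 0.2]
opening: 0.0881
finger_force: 0.0
t: 19.55
position: [0.6283, 0.2899, 0.0313]
tcp_rot: [[0.993, 0.117, -0.0], [0.117, -0.993, -0.002], [-0.001, 0.002, -1.0]]
wrist_force: [0.8, -5.6, 1.2]
opening: 0.0299
finger_force: 25.0
```

```bash
python3 -m creep '{"steps":[{"offset":[0,0.7,0],"spin":0},{"offset":[-0.2,0,-7.7],"spin":0},{"offset":[-0.6,0,-7.7],"spin":0},{"offset":[-1,0,-7.6],"spin":0},{"offset":[-1.3,0,-7.6],"spin":0},{"offset":[-1.8,0,-7.5],"spin":0},{"offset":[-2,0,-7.4],"spin":0},{"offset":[0,0,0],"spin":0}]}';  python3 -m creep '{"steps":[{"offset":[-2.5,0,-7.3],"spin":0},{"offset":[-2.8,0,-7.2],"spin":0},{"offset":[-3.2,0,-7],"spin":0},{"offset":[-3.5,0,-6.9],"spin":0},{"offset":[-3.9,0,-6.6],"spin":0},{"offset":[-4.2,0,-6.5],"spin":0},{"offset":[-4.6,0,-6.2],"spin":0},{"offset":[-4.7,0,-6.1],"spin":0},{"offset":[0,0,0],"spin":0},{"offset":[0,0,0],"spin":0}]}'; cat > m3.py <<'E'
from h import *
piv=np.array([.475,.272,.05]); ya=np.radians(6.75); R=np.array([[np.cos(ya),np.sin(ya),0],[-np.sin(ya),np.cos(ya),0],[0,0,1]])
s=snap('scene'); h=cv2.cvtColor(s['frame'],cv2.COLOR_RGB2HSV).astype(int); C=cloud(s)
m=(h[...,0]>=20)&(h[...,0]<30)&(h[...,1]>140); m[:240]=0;m[345:]=0;m[:,:160]=0;m[:,215:]=0
n,l,st,ce=cv2.connectedComponentsWithStats(m.astype(np.uint8))
for i in range(1,n):
    if st[i,4]>=5:
        p=(np.median(C[l==i],0)-piv)@R.T; print(st[i],ce[i].round(1),'board-frame',p.round(4),'ang',np.arctan2(p[2],p[0]).round(3),'r',np.hypot(p[0],p[2]).round(4))
print(state()['position'])
import sys
cv2.imwrite(sys.argv[1],cv2.resize(s['frame'][255:345,160:280,::-1],(800,600),interpolation=cv2.INTER_CUBIC))
E
python3 m3.py pics/lift1.png
```

```text
t: 20.35
position: [0.6206, 0.289, 0.0778]
tcp_rot: [[0.993, 0.117, -0.001], [0.117, -0.993, -0.001], [-0.001, 0.001, -1.0]]
wrist_force: [-1.0, -6.1, -3.3]
opening: 0.0296
finger_force: 25.0
t: 21.35
position: [0.591, 0.2855, 0.1307]
tcp_rot: [[0.993, 0.117, -0.002], [0.117, -0.993, -0.002], [-0.003, 0.002, -1.0]]
wrist_force: [-1.0, -5.6, -2.7]
opening: 0.0299
finger_force: 25.0
[178 290  11  13  61] [183.  295.5] board-frame [0.0951 0.0891 0.0915] ang 0.766 r 0.1319
[182 304   9  10  25] [187.1 307. ] board-frame [0.0807 0.0963 0.0755] ang 0.752 r 0.1105
[0.59099489 0.28552538 0.13064719]
```

View pics/lift1.png

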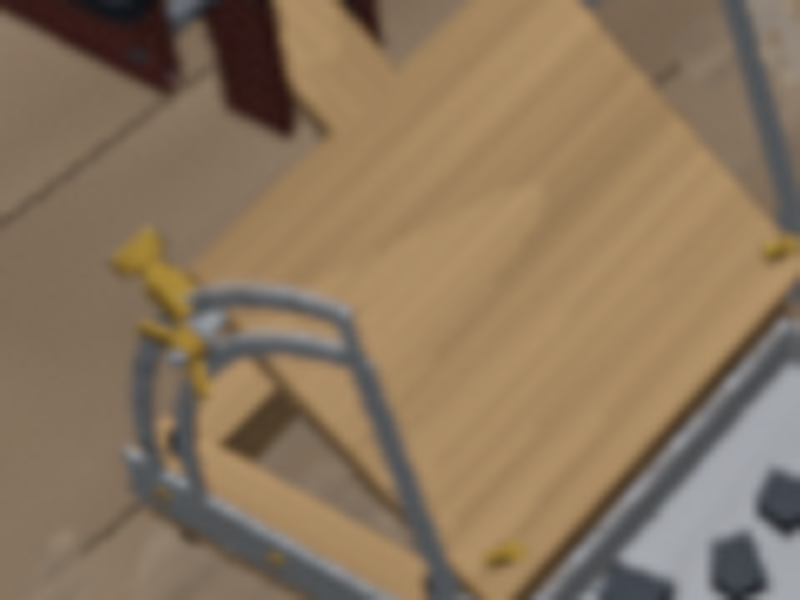

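The board is up. The wing nut is at crop (180,345), just below the clip at (160,275), so nearly in line. I'll work out the remaining angle, using the nut at two known angles as the reference.

```bash
python3 - <<'E'
from h import *
piv=np.array([.475,.272,.05]); ya=np.radians(6.75); R=np.array([[np.cos(ya),np.sin(ya),0],[-np.sin(ya),np.cos(ya),0],[0,0,1]])
s=dict(np.load('last_scene.npz'));T=s['cam_to_world']
def inpl(s,uv,y):
    a=(ray(s,uv,.2)-piv)@R.T; b=(ray(s,uv,0.)-piv)@R.T
    t=(y-a[:,1])/(b[:,1]-a[:,1]); return (a+(b-a)*t[:,None])[:,[0,2]]
h=cv2.cvtColor(s['frame'],cv2.COLOR_RGB2HSV).astype(int)
m=(h[...,0]>=20)&(h[...,0]<30)&(h[...,1]>140); m[:240]=0;m[345:]=0;m[:,:160]=0;m[:,215:]=0
n,l,st,ce=cv2.connectedComponentsWithStats(m.astype(np.uint8))
vs,us=np.nonzero(l==1+np.argmax(st[1:,4])); q=np.c_[us,vs]
for yn in(.093,.096,.099):
    N0=inpl(s,[(181.5,324.4)],yn)[0]; N1=inpl(s,[(187.1,307.)],yn)[0]
    e0=N0-[.110,0]; e1=N1-.110*np.array([np.cos(.706),np.sin(.706)])
    print('yn',yn,'nut err mm',e0*1e3,e1*1e3)
    e=e1
    for yc in(.086,.088,.090):
        c=inpl(s,q,yc)-e; mc=c.mean(0); w,V=np.linalg.eigh(np.cov(c.T)); d=V[:,1]
        print('   yc',yc,'r',np.hypot(*mc).round(4),'ang',np.arctan2(mc[1],mc[0]).round(3),'r range',np.hypot(*c.T).min().round(4),np.hypot(*c.T).max().round(4),'axis ang',np.arctan(d[1]/d[0]).round(3))
# top view clip (picture unobstructed, taken at the start): centroid pixel 178.7,213.9
t=dict(np.load('last_top.npz'))
for yc in(.086,.088,.09): 
    c=inpl(t,[(178.7,213.9)],yc)[0]; print('top',yc,np.hypot(*c),np.arctan2(c[1],c[0]))
E
```

```text
yn 0.093 nut err mm [ 3.90367212 -3.55932868] [ 1.12442435 -2.63713721]
   yc 0.086 r 0.1318 ang 0.747 r range 0.118 0.1433 axis ang 1.522
   yc 0.088 r 0.1324 ang 0.778 r range 0.1184 0.1441 axis ang 1.522
   yc 0.09 r 0.1331 ang 0.81 r range 0.1189 0.145 axis ang 1.522
yn 0.096 nut err mm [0.02127405 2.25065202] [-2.56730124  2.69874367]
   yc 0.086 r 0.1311 ang 0.698 r range 0.1178 0.1421 axis ang 1.522
   yc 0.088 r 0.1314 ang 0.73 r range 0.1179 0.1427 axis ang 1.522
   yc 0.09 r 0.1319 ang 0.762 r range 0.1181 0.1435 axis ang 1.522
yn 0.099 nut err mm [-3.86112403  8.06063273] [-6.25902684  8.03462455]
   yc 0.086 r 0.1306 ang 0.648 r range 0.1178 0.1413 axis ang 1.522
   yc 0.088 r 0.1308 ang 0.68 r range 0.1177 0.1417 axis ang 1.522
   yc 0.09 r 0.1311 ang 0.713 r range 0.1177 0.1422 axis ang 1.522
top 0.086 0.1369270022243752 0.7563847071737771
top 0.088 0.1330007721358641 0.7029315593143065
top 0.09 0.12947695260637293 0.6463995485983288
```

```bash
cat > m4.py <<'E'
from h import *
from scipy.ndimage import map_coordinates, gaussian_filter
from scipy.optimize import least_squares
piv=np.array([.475,.272,.05]); ya=np.radians(6.75); R=np.array([[np.cos(ya),np.sin(ya),0],[-np.sin(ya),np.cos(ya),0],[0,0,1]])
s=dict(np.load('last_scene.npz'))
W=lambda x,y,z:np.stack([x,y+0*x,z],-1).reshape(-1,3)@R+piv
def inpl(uv,y):
    a=(ray(s,uv,.2)-piv)@R.T; b=(ray(s,uv,0.)-piv)@R.T
    t=(y-a[:,1])/(b[:,1]-a[:,1]); return (a+(b-a)*t[:,None])[:,[0,2]]
Y=.0885
for name in('pics/scene0.png',None):
    f=cv2.imread(name)[...,::-1] if name else s['frame']
    h=cv2.cvtColor(np.ascontiguousarray(f),cv2.COLOR_RGB2HSV).astype(float)
    S=h[...,1]; rr=np.arange(.084,.140,.0005); pts=[]
    for th in np.arange(.2,1.30,.03):
        uv=proj(s,W(rr*np.cos(th),Y,rr*np.sin(th))); p=map_coordinates(S,[uv[:,1],uv[:,0]],order=1)
        lo=p<p.min()+.5*(np.median(p)-p.min()); 
        d=np.diff(np.r_[0,lo,0]); a=np.nonzero(d==1)[0]; b=np.nonzero(d==-1)[0]
        g=[(rr[i],rr[j-1]) for i,j in zip(a,b) if j-i>3]
        pts.append((th,g))
    print(name)
    good=[(t,np.mean(g[0]),np.mean(g[1])) for t,g in pts if len(g)==2 and .014<np.mean(g[1])-np.mean(g[0])<.026]
    for t,a,b in good: print(round(t,2),round(a,4),round(b,4),end='; ')
    if len(good)<5: print(pts); continue
    t,a,b=np.array(good).T; rm=(a+b)/2
    P=np.c_[rm*np.cos(t),rm*np.sin(t)]
    o=least_squares(lambda e:np.hypot(*(P-e).T)-.110,[0,0],loss='soft_l1',f_scale=.001); e=o.x
    print('\n centre offset mm',e*1e3,'resid mm',np.abs(o.fun).mean()*1e3)
    m=(h[...,0]>=20)&(h[...,0]<30)&(h[...,1]>140); m[:240]=0;m[345:]=0;m[:,:160]=0;m[:,215:]=0
    n,l,st,ce=cv2.connectedComponentsWithStats(m.astype(np.uint8)); vs,us=np.nonzero(l==1+np.argmax(st[1:,4])); q=np.c_[us,vs]
    for yc in(.0885,.0895,.0905):
        c=inpl(q,yc)-e; mc=c.mean(0); print(' clip',yc,np.hypot(*mc).round(4),np.arctan2(mc[1],mc[0]).round(3))
        r=np.hypot(*c.T); k=r<.129; mi=c[k].mean(0); print('   inner part',k.sum(),np.arctan2(mi[1],mi[0]).round(3))
    for i in range(1,n):
        if 5<=st[i,4]<40:
            for yn in(.092,.094,.096):
                c=(inpl([ce[i]],yn)-e)[0]; print(' nut',st[i,4],ce[i].round(1),yn,np.hypot(*c).round(4),np.arctan2(c[1],c[0]).round(3))
E
python3 m4.py
```

```text
pics/scene0.png
0.2 0.1003 0.1175; 0.23 0.1 0.1175; 0.26 0.1 0.1173; 0.29 0.1 0.117; 0.32 0.1003 0.117; 0.35 0.1003 0.117; 0.38 0.1005 0.1173; 0.41 0.1003 0.1173; 0.44 0.1005 0.1175; 0.47 0.1005 0.1175; 0.5 0.1005 0.1175; 0.53 0.1005 0.1175; 0.56 0.1008 0.1175; 0.59 0.1008 0.1178; 0.62 0.1008 0.1178; 0.83 0.102 0.1173; 0.86 0.102 0.1178; 0.89 0.102 0.1185; 0.92 0.1023 0.119; 0.95 0.1023 0.1195; 0.98 0.1023 0.1198; 1.01 0.1025 0.12; 1.04 0.1025 0.1203; 1.07 0.1028 0.1203; 1.1 0.1028 0.1205; 1.13 0.1028 0.1208; 1.16 0.103 0.1203; 1.19 0.1033 0.1203; 1.22 0.1033 0.1205; 1.25 0.1035 0.1205; 1.28 0.1035 0.1205; 
 centre offset mm [-2.3998897   2.80313386] resid mm 0.22495676284131627
 clip 0.0885 0.1312 0.735
   inner part 26 0.724
 clip 0.0895 0.1314 0.751
   inner part 24 0.74
 clip 0.0905 0.1317 0.767
   inner part 24 0.757
 nut 19 [181.3 324.3] 0.092 0.1185 -0.07
 nut 19 [181.3 324.3] 0.094 0.1157 -0.038
 nut 19 [181.3 324.3] 0.096 0.113 -0.005
None
0.2 0.1 0.1168; 0.23 0.1003 0.1168; 0.26 0.1008 0.1168; 0.29 0.101 0.117; 0.32 0.1008 0.117; 0.35 0.101 0.117; 0.38 0.1013 0.117; 0.41 0.102 0.1173; 0.62 0.0993 0.1208; 0.89 0.1025 0.1168; 0.92 0.102 0.118; 0.95 0.102 0.119; 0.98 0.1023 0.1193; 1.01 0.1025 0.1195; 1.04 0.1028 0.1195; 1.07 0.1028 0.1195; 1.1 0.103 0.1198; 1.13 0.1028 0.1198; 1.16 0.103 0.12; 1.19 0.1033 0.1205; 1.22 0.1033 0.1208; 1.25 0.1035 0.1208; 1.28 0.1035 0.1205; 
 centre offset mm [-1.9849962   2.50329764] resid mm 0.231283253261976
 clip 0.0885 0.1312 0.742
   inner part 25 0.736
 clip 0.0895 0.1315 0.758
   inner part 25 0.753
 clip 0.0905 0.1318 0.774
   inner part 23 0.769
 nut 25 [187.1 307. ] 0.092 0.109 0.631
 nut 25 [187.1 307. ] 0.094 0.1092 0.671
 nut 25 [187.1 307. ] 0.096 0.1096 0.71
```

The quadrant-slot fit (residual 0.2 mm) puts the nut at 0.71, matching the 0.706 from the TCP, and the clip at about 0.735. Raising by 0.03 rad.

```bash
python3 -m creep '{"steps":[{"offset":[-1.5,0,-1.7],"spin":0},{"offset":[-1.5,0,-1.7],"spin":0},{"offset":[0,0,0],"spin":0},{"offset":[0,0,0],"spin":0},{"offset":[0,0,0],"spin":0}]}'; python3 m3.py pics/lift2.png; python3 m4.py | sed -n '/None/,$p' | grep -E 'clip|inner|nut|centre'; python3 - <<'E'
from h import *
piv=np.array([.475,.272,.05]); ya=np.radians(6.75); R=np.array([[np.cos(ya),np.sin(ya),0],[-np.sin(ya),np.cos(ya),0],[0,0,1]])
s=dict(np.load('last_scene.npz'))
for th in(.70,.735,.77):
    P=np.array([[r*np.cos(th)-.0022,.0885,r*np.sin(th)+.0026] for r in(.110,.117,.124,.131,.140)])
    print(th,((proj(s,P@R+piv)-[160,255])*6.667).round().tolist())
E
```

```text
t: 21.9
position: [0.5882, 0.2852, 0.1339]
tcp_rot: [[0.993, 0.117, -0.002], [0.117, -0.993, -0.002], [-0.002, 0.002, -1.0]]
wrist_force: [-1.3, -5.6, -3.8]
opening: 0.0298
finger_force: 25.0
[197 248   2   5   6] [197.8 249.7] board-frame [0.0841 0.0409 0.1781] ang 1.13 r 0.1969
[178 290  11  13  61] [183.  295.5] board-frame [0.0951 0.0889 0.0906] ang 0.761 r 0.1314
[182 303  10  11  29] [188.1 307.2] board-frame [0.0774 0.0962 0.0759] ang 0.776 r 0.1084
[0.58817569 0.28517021 0.13386295]
 centre offset mm [-1.88572116  2.49639434] resid mm 0.6578046244773628
 clip 0.0885 0.1312 0.742
   inner part 25 0.737
 clip 0.0895 0.1314 0.758
   inner part 25 0.754
 clip 0.0905 0.1317 0.774
   inner part 23 0.77
 nut 6 [197.8 249.7] 0.092 0.248 1.453
 nut 6 [197.8 249.7] 0.094 0.2505 1.463
 nut 6 [197.8 249.7] 0.096 0.253 1.472
 nut 29 [188.1 307.2] 0.092 0.1074 0.656
 nut 29 [188.1 307.2] 0.094 0.1077 0.696
 nut 29 [188.1 307.2] 0.096 0.1082 0.736
0.7 [[196.0, 330.0], [180.0, 312.0], [163.0, 294.0], [147.0, 275.0], [125.0, 252.0]]
0.735 [[202.0, 327.0], [185.0, 308.0], [169.0, 290.0], [153.0, 272.0], [132.0, 248.0]]
0.77 [[207.0, 324.0], [191.0, 306.0], [175.0, 287.0], [159.0, 268.0], [139.0, 244.0]]
```

View pics/lift2.png

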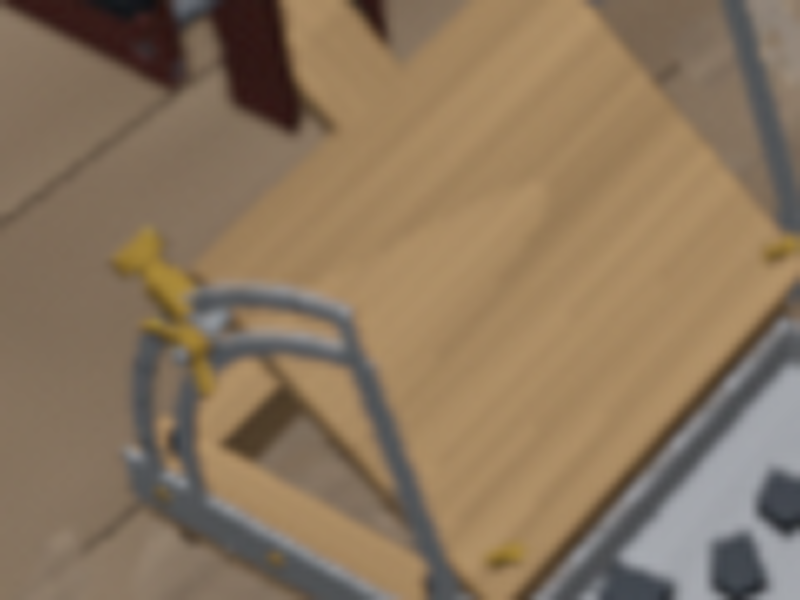

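The nut and clip now lie along one radial line: clip screw (140,250), clip body (175,290), nut (185,345). The current estimates are 0.735 for the nut and 0.742 for the clip, so I'll make a tiny trim and hold.

```bash
python3 -m creep '{"steps":[{"offset":[-0.6,0,-0.7],"spin":0},{"offset":[0,0,0],"spin":0},{"offset":[0,0,0],"spin":0},{"offset":[0,0,0],"spin":0},{"offset":[0,0,0],"spin":0},{"offset":[0,0,0],"spin":0}]}' - 30; python3 - <<'E'
from h import *
st=state(); p=st['position']; d=np.array([p[0]-.475,p[1]-.272]); print('theta',np.arctan2(p[2]+.019-.05,np.hypot(*d)),np.abs(st['dq']).max())
s=snap('scene'); f=cv2.imread('pics/scene0.png')[...,::-1].astype(int)
c=np.abs(s['frame'].astype(int)-f).max(-1)>60
for n,(u0,u1,v0,v1) in dict(bangle=(320,352,288,315),gift=(405,436,198,224),card=(425,460,180,205),coaster=(260,300,185,220),tray=(236,305,306,368)).items(): print(n,c[v0:v1,u0:u1].sum())
print(arm.hand_in())
E
```

```text
t: 22.55
position: [0.5876, 0.2851, 0.1345]
tcp_rot: [[0.993, 0.117, -0.002], [0.117, -0.993, -0.002], [-0.002, 0.002, -1.0]]
wrist_force: [0.4, -5.6, -3.5]
opening: 0.0298
finger_force: 30.0
theta 0.7396903134437228 0.0017100584505481754
bangle 0
gift 0
card 0
coaster 0
tray 310
the job is handed in; nothing more can be done
None
```

I handed the job in at about 22.6 s of the 69 s limit: all three shards are in the tray, the scraper stands back on the table, and the arm is holding the board still at about 0.74 rad, with the clip measured at 0.735 to 0.742 rad; I did not see the judge's result.

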